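# Unhook the round filter pack and stand it in the tray

### The job

The analyser is due for a new filter: take the pack with the round, drum-shaped body off its display peg, raising it so that its hang hole clears the peg's upturned tip as you slide it off without straining the stand. Then set it down standing upright in the empty steel tray, still held until it stands there, and let go; leave the other two packs hanging on their pegs.

Things in the scene. Friction and masses are not known exactly. Their poses are not given: they have to be found in the camera images.
- filter_pack_tab (a point): Pack with a drum body (52 diameter, 80 tall, flat base, grey bands) under a white card 5 thick, 44 wide; 0.08-0.17 kg. Point: mid of the card's solid top tab, to pinch across x; 24 below the top edge, 158 above the base, 36 above the upper edge of the hang hole (24 wide, 34 tall), which rests on the peg. x: square to the card, along the peg to its free end within 4 deg; z up. Sizes in mm.
- peg_stand: Fixed stand, base 140 x 270 x 12 mm; origin: centre of its underside, x the way its three pegs point, z up. Bar over x=0, top z=158. Pegs: 6 mm rods at y=-95, 0, 95, z=150, to x=95, where the end turns straight up to z=165. Packs hang at x=44-54 (tab z=189); raised 12-28 mm the hole passes the tip, but the drum stays under the peg till x>124. Other packs: same card, box body 74 or 34 wide.
- tray_in (a point): Centre of the inner floor of the empty steel tray, fixed to the bench on one side of the stand: 150 mm (its x) by 130 mm (its y) outside, 22 mm high, walls 5 mm, inner floor 5 mm above the bench; z up. On the stand's other side lies an orange tube rack, 190 x 75 mm, tubes up to 76 mm high.
Mind the look-alikes: they are no part of the job. Of the things shaped like the part that bears tray_in, the bare steel one is meant.

How it is judged (in metres and radians):
On the way, in this order (a step that is already met when the one before it is completed fails the run):
1. the round pack is off its peg: its card is past the upturned tip (x of filter_pack_tab in the frame of peg_stand above 0.105 m), for 0.1 s.
2. the round pack is lowered onto the tray floor while still held (base within 12 mm of the floor) (z of filter_pack_tab in the frame of tray_in below 0.17 m and horizontal distance between filter_pack_tab and tray_in below 0.06 m and contact force between the fingers and anything else above 0.5 N), for 0.05 s.
At the end, for the whole second after the job is handed in: The round pack stands upright (within 10 degrees) on the tray floor, inside the walls, at rest: tab point within 50 mm (tray x) and 40 mm (tray y) of the tray's centre, 148 to 164 mm above the floor. Both other packs still hang (the stand carries over 1.7 N; they weigh 1.2 N each) (x of filter_pack_tab in the frame of tray_in between -0.05 and 0.05 m and y of filter_pack_tab in the frame of tray_in between -0.04 and 0.04 m and z of filter_pack_tab in the frame of tray_in between 0.148 and 0.164 m and angle between filter_pack_tab's own z axis and vertical below 0.17 rad and contact force between peg_stand and anything else above 1.7 N); the robot touches nothing.
It fails at once if the stand or a peg is strained: more than 30 N on it (contact force between peg_stand and anything else above 30 N).
It also fails if it takes over 45 s, if anything falls off the work surface, if the arm or the gripper's body presses on something with over 40 N, if the wrist force passes 120 N, or if a joint passes its speed limit or range.

### The arm

A 6-joint arm with a two-finger parallel gripper is mounted at the origin on the work surface. World frame = base frame: x ahead of the robot, y to its left, z up, the work surface at z = 0. Lengths are in mm, angles in rad, forces in N, time in s.
With the tool pointing down it reaches from about 350 to 775 mm from the base axis. Payload 7.3 kg.
Tool frame: the origin (TCP) lies midway between the tips of the shut fingers; the grasp point (between the pads) lies 19 mm behind it; z points along the fingers, x is the direction in which the jaws open and shut, and the axes are right-handed (so a half turn about z gives the same grasp; the last joint's range is limited). The gripper opens to 92 mm and grips with 3 to 60 N. Pads are 19 mm wide; open, the fingers measure 130 mm over their backs; the gripper's body (75 mm by 190 mm) begins 47 mm behind the grasp point.
Start: joints at [1.066, 0.342, 1.524, -0, 1.275, -0.146], TCP at [184.341, 491.593, 226.741] pointing down, gripper open.
Joint ranges: [-2.53, 2.53], [-0.77, 2.02], [0.04, 2.7], [-1, 4.14], [0.28, 2.66], [-3.11, 3.11]. Speed limits (rad/s): [2.57, 2.57, 3.14, 3.14, 3.14, 3.14].

### API

Orientations are given as [roll, pitch, yaw] about the fixed x, y, z axes, in that order (R = Rz(yaw) Ry(pitch) Rx(roll)).
In Python, from plant import bot gives the robot as it stands.
- The arm moves only by the shell command python3 -m pendant 'ROWS' [OPENING]. ROWS is JSON, a list of rows, each an object with "linear": the shift along the world's x, y, z in mm, a list of three; "twist": the turn about the world's z in degrees. In form: [{"linear": [x, y, z], "twist": twist}, ...]. A call has 1 to 20 rows; each row is the pose to reach, as a shift and turn from the pose commanded when the call began; what a row does not reach only later rows make up. A row lasts 1/8 s, in which the tool goes at most 62.5 mm and 10.7 degrees, less where a joint would pass 70% of its speed; a pose out of reach is approached as far as the arm can. A call with a gripper value outside its range is refused whole. OPENING is the closure in counts, from 0 (fully open) to 255 (shut), set as the call begins (- or left out, the last holds). The fingers move at their own pace and stop on an object; the grip force is fixed at half the most. Time passes only in rows, so rows that repeat a pose let the fingers close. It gives the time, the measured TCP pose, the force and the opening at its end, in the units of the state.
- bot.get_obs(): the state, without advancing time (a new reading comes with each control period).
- bot.capture(name): name is "scene" or "top" or "wrist"; returns a dict with "frame" (400x640x3 uint8, blue, green, red), "z_map" (400x640 float32, mm along the optical axis (not along the pixel's ray), 0 where there is no reading), "fx", "fy", "cx", "cy" (pixels), "rvec" (rotation vector, rad) and "tvec" (3), from world to camera coordinates, as OpenCV has them. Camera axes: x right, y down, z forward; pixel columns grow to the right and rows downward; lengths in mm; the calibration is good to about 2 mm. The wrist camera is an equidistant fisheye: a pixel r from the principal point sees the ray r / f radians off the axis. A picture is of the moment at which its call begins.
- bot.close_job(): hands the job in, once; it reports no verdict.
The state is a dict: "time": time; "joint_positions": joint angles; "dq": joint speeds; "tau": joint torques, N m; "tool_pos": TCP position; "tcp_rot": TCP orientation; "contact_force": force on the tool from outside, world axes, zero at the start; "moment": the same for the moment, N m; "grip_width": finger opening in mm.
Only numpy, scipy, OpenCV 4.12 (cv2) and the standard library are available. Lean on these libraries where they do the work, as an engineer would, in place of code of your own. Each camera call takes 0.05 s, during which the arm holds its last target. There are 200 camera calls.

## Working session

There is one attempt and no reset: what is moved stays moved. The work goes in short steps, Python scripts to look and compute and a shell command to move; the robot and the scene stay as the last step left them, time stands still between calls to the robot, and variables do not carry over. Pictures are saved under pics/ and viewed, about 8 in all and at most 12, crops included, and the job is handed in when it is done.

```bash
mkdir -p pics; ls
cat > h.py <<'E'
import numpy as np, cv2
from plant import bot
def cap(n):
    c=bot.capture(n); np.savez(f'pics/{n}.npz',**c); return c
def cloud(c):
    z=c['z_map'].astype(float); v,u=np.indices(z.shape)
    P=np.stack([(u-c['cx'])/c['fx']*z,(v-c['cy'])/c['fy']*z,z],-1)
    R=cv2.Rodrigues(np.array(c['rvec'],float))[0]
    W=(P-np.array(c['tvec'],float).ravel())@R
    W[z==0]=np.nan
    return W
E
python3 - <<'E'
from h import *
print(bot.get_obs())
a=cap('scene');b=cap('top')
cv2.imwrite('pics/s1.png',a['frame']);cv2.imwrite('pics/t1.png',b['frame'])
E
```

```text
pics
{'time': 0.0, 'joint_positions': array([ 1.06600764e+00,  3.42726016e-01,  1.52502880e+00, -7.51515608e-07,
        1.27541070e+00, -1.45971960e-01]), 'dq': array([ 0.00050579,  0.00147948,  0.00047522, -0.00089119,  0.0004252 ,
       -0.0001805 ]), 'tau': array([ 2.35658053e-04, -4.31244636e+01, -2.44223374e+01,  7.19522615e-02,
        5.58570900e-02, -1.06015680e-04]), 'tool_pos': array([184.12424751, 491.20840508, 226.03915303]), 'tcp_rot': array([-3.14136459e+00,  1.55623161e-03,  1.21198000e+00]), 'contact_force': array([-0.65597072,  0.19627891,  0.28619305]), 'moment': array([-0.02379937, -0.02442709, -0.00479938]), 'grip_width': 92.05859365799945}
```

View pics/s1.png

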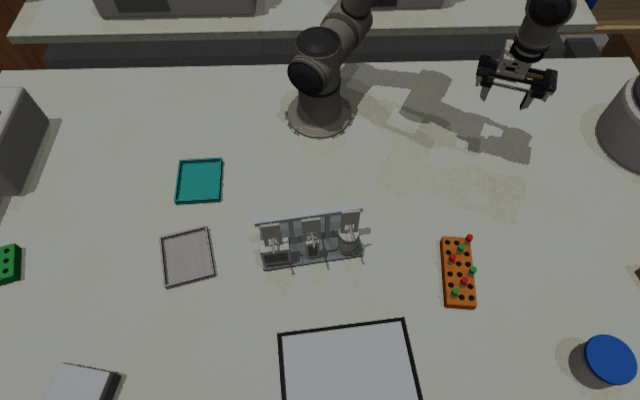

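View pics/t1.png

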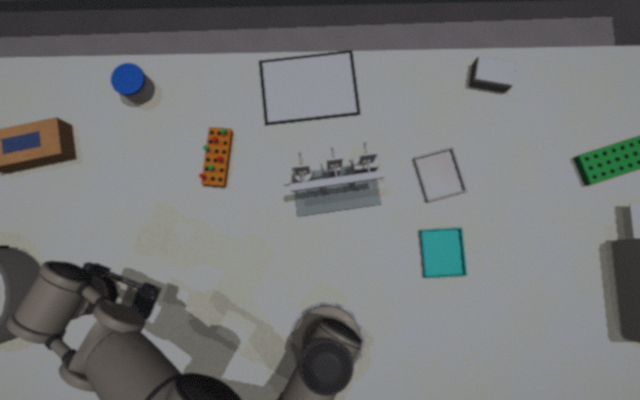

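The pegs point away from the robot (+x). In the scene view the round pack looks like the one at (349,238), which is at top (302,172). The steel tray is at scene (188,257), top (440,175), and the rack is on the other side.

Run:
```python
from h import *
a=dict(np.load('pics/scene.npz'));b=dict(np.load('pics/top.npz'))
A=cloud(a);B=cloud(b)
for n,W,pts in(('s',A,[(349,216),(312,225),(270,232),(349,243),(188,257),(305,215),(459,270)]),('t',B,[(302,172),(335,164),(368,158),(440,175),(335,180),(216,160),(335,200)])):
    for p in pts: print(n,p,W[p[1],p[0]].round(1))
# tray: rim points height 12..32 near; stand base etc.
def rect(W,m):
    p=W[m][:,:2].astype(np.float32); r=cv2.minAreaRect(p); print(len(p),r); return r
for n,W,c in (('s',A,A[257,188]),('t',B,B[175,440])):
    d=np.abs(W-c); m=(d[...,0]<105)&(d[...,1]<105)&(W[...,2]>14)&(W[...,2]<30); print(n,'tray');rect(W,m)
for n,W,c in (('s',A,A[215,305]),('t',B,B[180,335])):
    d=np.abs(W-c); near=(d[...,0]<150)&(d[...,1]<190)
    print(n,'base'); rect(W,near&(W[...,2]>7)&(W[...,2]<18))
    print('cards'); m=near&(W[...,2]>180)&(W[...,2]<225)
    k,l,s,ce=cv2.connectedComponentsWithStats(m.astype(np.uint8))
    for i in range(1,k):
        if s[i,4]>8:
            q=W[l==i]; print(s[i],q.mean(0).round(1),q[:,2].min().round(1),q[:,2].max().round(1)); rect(W,l==i)
    print('bar'); rect(W,near&(W[...,2]>152)&(W[...,2]<162))
cs=cv2.resize(a['frame'][190:290,240:380],None,fx=5.6,fy=5.6,interpolation=cv2.INTER_CUBIC)
cv2.imwrite('pics/c1.png',cs)
```

```text
s (349, 216) [506.6  60.4 197. ]
s (312, 225) [522.7 -27.  187. ]
s (270, 232) [ 537.2 -125.1  185. ]
s (349, 243) [529.8  63.7 100.6]
s (188, 257) [ 512.1 -367.3    3.9]
s (305, 215) [476.6 -44.3 154.6]
s (459, 270) [583.4 347.   35.9]
t (302, 172) [497.8  63.  153.4]
t (335, 164) [519.5 -32.1 155.1]
t (368, 158) [ 531.6 -125.3  172.1]
t (440, 175) [ 512.3 -373.     6. ]
t (335, 180) [472.  -31.2 159.6]
t (216, 160) [565.3 345.5  36.1]
t (335, 200) [434.6 -33.2  11.8]
s tray
494 ((513.60986328125, -368.5390930175781), (154.1407012939453, 130.4951171875), 14.43899917602539)
t tray
330 ((513.5629272460938, -369.7908935546875), (150.5878448486328, 132.14724731445312), 14.678813934326172)
s base
1842 ((476.7384948730469, -35.89118957519531), (135.43136596679688, 269.5071105957031), 7.587644577026367)
cards
[341 210  20  11 163] [505.3  63.5 200.1] 180.2 215.0
163 ((503.8235778808594, 63.70813751220703), (9.084285736083984, 44.28085708618164), 2.082448720932007)
[301 218  20  11 163] [523.9 -29.2 200.2] 180.4 215.7
163 ((523.183349609375, -29.40350341796875), (8.303842544555664, 43.74150
[... 313 characters left out ...]
84 ((462.9662170410156, -35.78895568847656), (285.4134826660156, 389.9564208984375), 4.512475967407227)
cards
[361 152  17   7  74] [ 532.9 -124.9  202.8] 180.7 218.3
74 ((534.0079956054688, -124.92727661132812), (5.936916828155518, 43.52760314941406), 6.773630142211914)
[327 157  17   6  73] [520.8 -30.5 203.4] 181.4 215.6
73 ((521.8023681640625, -30.927860260009766), (6.292781352996826, 44.089237213134766), 4.959022045135498)
[293 164  17   6  70] [502.2  61.9 203.3] 180.8 215.8
70 ((503.3985290527344, 62.22771453857422), (5.712447643280029, 43.583805084228516), 6.046926021575928)
bar
787 ((514.6054077148438, -31.964248657226562), (106.9813232421875, 269.4532165527344), 7.6397013664245605)
```

View pics/c1.png

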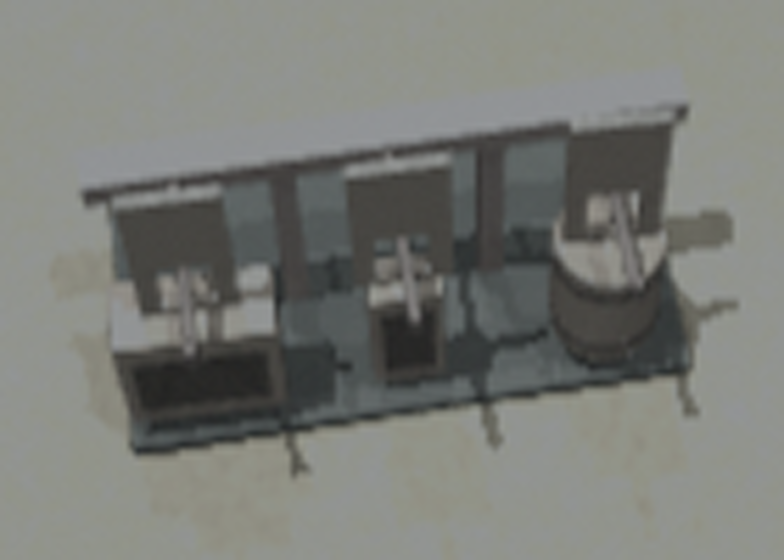

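The crop confirms that the drum is the right-hand pack, around crop (610,230), with its card near world (504,63). I'll fit the card and stand yaw once more before moving.

Run:
```python
from h import *
A=cloud(dict(np.load('pics/scene.npz')));B=cloud(dict(np.load('pics/top.npz')))
def plane(W,m,n):
    p=W[m]; p=p[np.isfinite(p).all(1)]
    for _ in range(4):
        M=np.c_[p[:,1:],np.ones(len(p))]; c=np.linalg.lstsq(M,p[:,0],rcond=None)[0]; r=p[:,0]-M@c
        k=np.abs(r)<max(2*r.std(),.8); p=p[k]
    print(n,len(p),'yaw',np.degrees(np.arctan(-c[0])).round(2),'tilt',np.degrees(np.arctan(c[1])).round(2),'mean',p.mean(0).round(1),'y',p[:,1].min().round(1),p[:,1].max().round(1))
for i,(x,y) in enumerate([(504,63),(522,-30),(534,-124)]):
    m=(abs(A[...,0]-x)<14)&(abs(A[...,1]-y)<30)&(A[...,2]>168)&(A[...,2]<209); plane(A,m,f'card{i} front')
    t=(abs(A[...,0]-x)<14)&(abs(A[...,1]-y)<30)&(A[...,2]>=211); print('top strip',t.sum(),A[t].mean(0).round(1),B[(abs(B[...,0]-x)<14)&(abs(B[...,1]-y)<30)&(B[...,2]>=209)].mean(0).round(1))
d=A; bar=(A[...,2]>155)&(A[...,2]<161)&(A[...,0]<490)&(A[...,0]>430)&(abs(A[...,1]+35)<150)
print('bar s',cv2.minAreaRect(A[bar][:,:2].astype(np.float32)))
bar=(B[...,2]>155)&(B[...,2]<163)&(B[...,0]<490)&(B[...,0]>430)&(abs(B[...,1]+35)<150)
print('bar t',cv2.minAreaRect(B[bar][:,:2].astype(np.float32)))
# peg tip near round pack
for n,W in(('s',A),('t',B)):
    q=W[(W[...,0]>535)&(W[...,0]<580)&(W[...,1]>50)&(W[...,1]<100)&(W[...,2]>135)]; print(n,'tip',q.round(0).tolist()[:15])
```

```text
card0 front 151 yaw 4.81 tilt -0.39 mean [505.8  63.8 188.9] y 41.6 86.0
top strip 39 [504.3  64.5 212.9] [503.   63.7 212.4]
card1 front 142 yaw 7.07 tilt -0.44 mean [524.6 -29.5 188.5] y -51.1 -8.0
top strip 34 [522.9 -30.4 213.2] [521.8 -30.6 212.7]
card2 front 141 yaw 5.46 tilt 0.43 mean [ 536.5 -123.4  189.5] y -145.1 -101.7
top strip 39 [ 535.2 -123.5  212.8] [ 534.  -125.9  212.6]
bar s ((472.65875244140625, -35.66807556152344), (23.89145851135254, 268.4173889160156), 7.930002689361572)
bar t ((481.1790771484375, -35.90838623046875), (39.6246337890625, 268.3812561035156), 7.5757646560668945)
s tip [[536.0, 66.0, 152.0], [537.0, 68.0, 152.0], [537.0, 70.0, 153.0], [539.0, 65.0, 152.0], [541.0, 68.0, 155.0], [538.0, 70.0, 150.0], [542.0, 68.0, 153.0], [544.0, 70.0, 157.0], [545.0, 67.0, 154.0], [546.0, 70.0, 156.0], [547.0, 67.0, 152.0], [554.0, 69.0, 166.0], [554.0, 71.0, 166.0], [549.0, 67.0, 150.0], [556.0, 68.0, 165.0]]
t tip [[554.0, 71.0, 164.0], [553.0, 68.0, 166.0], [551.0, 71.0, 165.0], [551.0, 68.0, 164.0], [551.0, 71.0, 153.0], [551.0, 69.0, 153.0], [553.0, 66.0, 146.0], [548.0, 69.0, 154.0], [548.0, 66.0, 152.0], [545.0, 69.0, 154.0], [545.0, 66.0, 153.0], [542.0, 68.0, 155.0], [542.0, 66.0, 154.0], [539.0, 69.0, 152.0], [540.0, 66.0, 150.0]]
```

```bash
python3 -m pendant '[{"linear":[0,0,30],"twist":0},{"linear":[30,-40,35],"twist":-6},{"linear":[64,-86,35],"twist":-13},{"linear":[100,-134,35],"twist":-21},{"linear":[136,-182,35],"twist":-29},{"linear":[172,-230,35],"twist":-37},{"linear":[208,-278,35],"twist":-45},{"linear":[244,-327,35],"twist":-53},{"linear":[280,-376,35],"twist":-60},{"linear":[305,-409,35],"twist":-63.5},{"linear":[319,-428,35],"twist":-64.5},{"linear":[319,-428,35],"twist":-64.5},{"linear":[319,-428,35],"twist":-64.5},{"linear":[319,-428,35],"twist":-64.5},{"linear":[319,-428,35],"twist":-64.5}]' 140
python3 - <<'E'
from h import *
c=cap('wrist'); cv2.imwrite('pics/w1.png',c['frame']); print(bot.get_obs()['tool_pos'],bot.get_obs()['tcp_rot'])
E
```

```text
time: 1.98
tool_pos: [503.0, 64.3, 261.9]
tcp_rot: [-3.142, -0.0, 0.088]
contact_force: [-0.1, -0.3, 0.2]
grip_width: 41.4
[503.07304133  64.18179295 261.92703739] [-3.14158362e+00 -3.40682701e-04  8.73237862e-02]
```

View pics/w1.png

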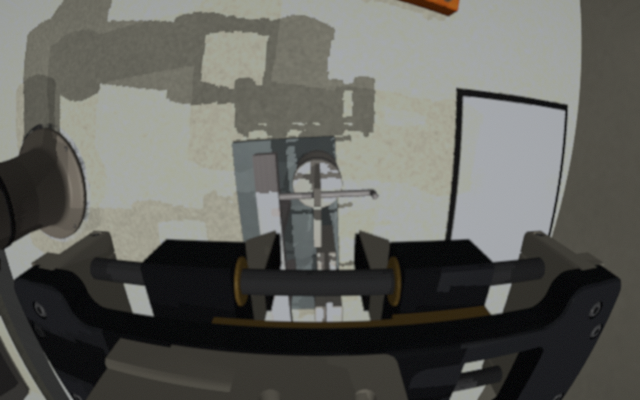

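The wrist view shows the drum card at about column 318, midway between the fingers at 278 and 357, with the peg running right to (375,193). I'll descend now.

```bash
python3 -m pendant '[{"linear":[0,0,-25],"twist":0},{"linear":[0,0,-50],"twist":0},{"linear":[0,0,-70],"twist":0},{"linear":[0,0,-82],"twist":0},{"linear":[0,0,-89],"twist":0},{"linear":[0,0,-89],"twist":0},{"linear":[0,0,-89],"twist":0}]' && python3 -m pendant '[{"linear":[0,0,0],"twist":0},{"linear":[0,0,0],"twist":0},{"linear":[0,0,0],"twist":0},{"linear":[0,0,0],"twist":0},{"linear":[0,0,0],"twist":0},{"linear":[0,0,0],"twist":0},{"linear":[0,0,0],"twist":0},{"linear":[0,0,0],"twist":0}]' 255
```

```text
time: 2.9
tool_pos: [503.7, 63.6, 173.4]
tcp_rot: [3.141, -0.001, 0.086]
contact_force: [-0.8, -0.3, 0.2]
grip_width: 41.3
time: 3.9
tool_pos: [503.3, 63.6, 172.8]
tcp_rot: [3.142, -0.0, 0.086]
contact_force: [0.6, 0.1, 0.8]
grip_width: 4.7
```

```bash
python3 -m pendant '[{"linear":[0,0,5],"twist":0},{"linear":[0,0,10],"twist":0},{"linear":[0,0,15],"twist":0},{"linear":[0,0,20],"twist":0},{"linear":[0,0,20],"twist":0},{"linear":[0,0,20],"twist":0},{"linear":[0,0,20],"twist":0}]'
python3 - <<'E'
from h import *
a=cap('scene');W=cloud(a)
m=(abs(W[...,0]-503)<14)&(abs(W[...,1]-64)<24)&(W[...,2]>160)&(W[...,2]<240)
d=(abs(W[...,0]-520)<40)&(abs(W[...,1]-64)<35)&(W[...,2]>90)&(W[...,2]<140)
print(bot.get_obs()['contact_force'],np.nanmax(W[m][:,2]) ,np.percentile(W[d][:,2],[5,50,95]))
cv2.imwrite('pics/s2.png',cv2.resize(a['frame'][140:280,240:400],None,fx=4,fy=4,interpolation=cv2.INTER_CUBIC))
E
```

```text
time: 4.78
tool_pos: [503.2, 63.6, 192.5]
tcp_rot: [-3.142, 0.0, 0.086]
contact_force: [-1.2, -0.6, -0.8]
grip_width: 5.2
[-0.26136151 -0.64191446 -0.30685705] 206.33500854822137 [ 91.83733068 110.30896316 130.10087813]
```

View pics/s2.png

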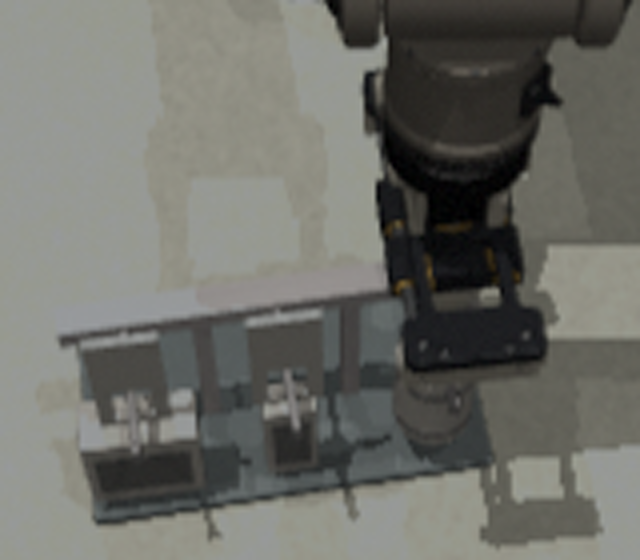

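The other two packs still hang undisturbed, and the drum (crop (433,410)) has risen; its top is now at z≈130, up from 111. Next I'll slide along the peg axis, bearing 7.8°.

```bash
python3 -m pendant '[{"linear":[7,1,0],"twist":0},{"linear":[15,2,0],"twist":0},{"linear":[23,3,0],"twist":0},{"linear":[30,4,0],"twist":0},{"linear":[30,4,0],"twist":0},{"linear":[30,4,0],"twist":0}]' && python3 -m pendant '[{"linear":[8,1,0],"twist":0},{"linear":[16,2,0],"twist":0},{"linear":[24,3,0],"twist":0},{"linear":[32,4,0],"twist":0},{"linear":[40,5,0],"twist":0},{"linear":[40,5,0],"twist":0}]' && python3 -m pendant '[{"linear":[15,2,0],"twist":0},{"linear":[30,4,0],"twist":0},{"linear":[45,6,0],"twist":0},{"linear":[55,7,0],"twist":0},{"linear":[55,7,0],"twist":0},{"linear":[55,7,0],"twist":0}]'
python3 - <<'E'
from h import *
a=cap('scene');cv2.imwrite('pics/s3.png',cv2.resize(a['frame'][140:300,240:400],None,fx=3.7,fy=3.7,interpolation=cv2.INTER_CUBIC))
E
```

```text
time: 5.58
tool_pos: [533.2, 67.6, 192.6]
tcp_rot: [-3.142, 0.0, 0.086]
contact_force: [-0.8, 0.3, -1.3]
grip_width: 4.8
time: 6.32
tool_pos: [573.8, 72.6, 192.5]
tcp_rot: [3.142, -0.0, 0.086]
contact_force: [-1.0, 0.3, -0.7]
grip_width: 4.7
time: 7.08
tool_pos: [627.8, 79.6, 192.6]
tcp_rot: [-3.142, 0.001, 0.086]
contact_force: [0.2, 0.1, -0.7]
grip_width: 5.2
```

View pics/s3.png

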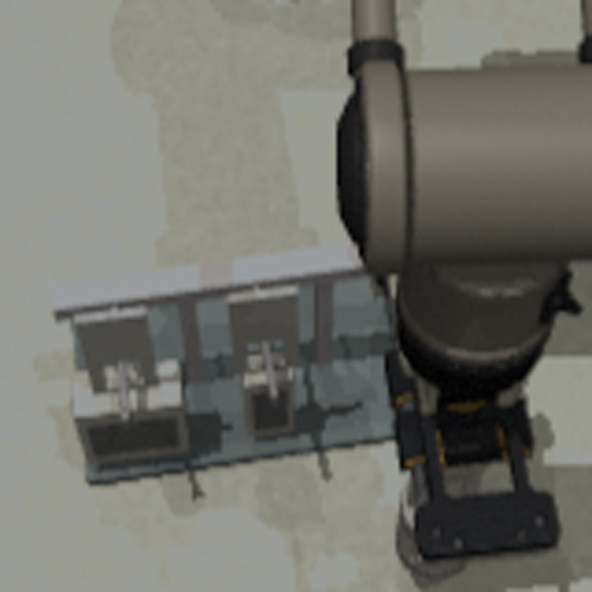

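The pack is off the peg: the drum is at crop (430,540), clear of the stand. I'll raise it and carry it round the front to the tray.

```bash
python3 -m pendant '[{"linear":[2,0,15],"twist":0},{"linear":[5,0,35],"twist":0},{"linear":[8,-3,52],"twist":0},{"linear":[10,-12,62],"twist":0},{"linear":[10,-28,65],"twist":0},{"linear":[10,-50,65],"twist":0},{"linear":[10,-75,65],"twist":0},{"linear":[10,-102,65],"twist":0},{"linear":[10,-130,65],"twist":0},{"linear":[10,-158,65],"twist":0},{"linear":[10,-186,65],"twist":0},{"linear":[10,-214,65],"twist":0},{"linear":[10,-242,65],"twist":0},{"linear":[10,-270,65],"twist":0},{"linear":[6,-297,65],"twist":0},{"linear":[-4,-322,65],"twist":0},{"linear":[-20,-344,65],"twist":0},{"linear":[-38,-365,65],"twist":0},{"linear":[-56,-386,65],"twist":0},{"linear":[-74,-406,65],"twist":0}]' && python3 -m pendant '[{"linear":[-14,-16,0],"twist":0},{"linear":[-26,-29,0],"twist":0},{"linear":[-35,-38,0],"twist":0},{"linear":[-40,-43,0],"twist":0},{"linear":[-40,-43,-10],"twist":0},{"linear":[-40,-43,-25],"twist":0},{"linear":[-40,-43,-45],"twist":0},{"linear":[-40,-43,-60],"twist":0},{"linear":[-40,-43,-65],"twist":0},{"linear":[-40,-43,-65],"twist":0},{"linear":[-40,-43,-65],"twist":0}]'
python3 - <<'E'
from h import *
a=cap('scene');W=cloud(a)
m=(abs(W[...,0]-514)<50)&(abs(W[...,1]+369)<35)&(W[...,2]>35)&(W[...,2]<125)
q=W[m];print(len(q),np.percentile(q,[2,50,98],axis=0).round(1))
cv2.imwrite('pics/s4.png',cv2.resize(a['frame'][130:310,130:400],None,fx=2.9,fy=2.9,interpolation=cv2.INTER_CUBIC))
E
```

```text
time: 9.62
tool_pos: [552.4, -328.3, 256.8]
tcp_rot: [-3.141, 0.001, 0.085]
contact_force: [0.4, -0.2, -0.9]
grip_width: 5.1
time: 11.0
tool_pos: [514.7, -369.7, 193.5]
tcp_rot: [3.141, -0.001, 0.086]
contact_force: [-0.9, 0.3, -1.1]
grip_width: 4.6
303 [[ 506.1 -384.2   54.6]
 [ 535.4 -355.5   91.3]
 [ 541.7 -343.3  123.6]]
```

View pics/s4.png

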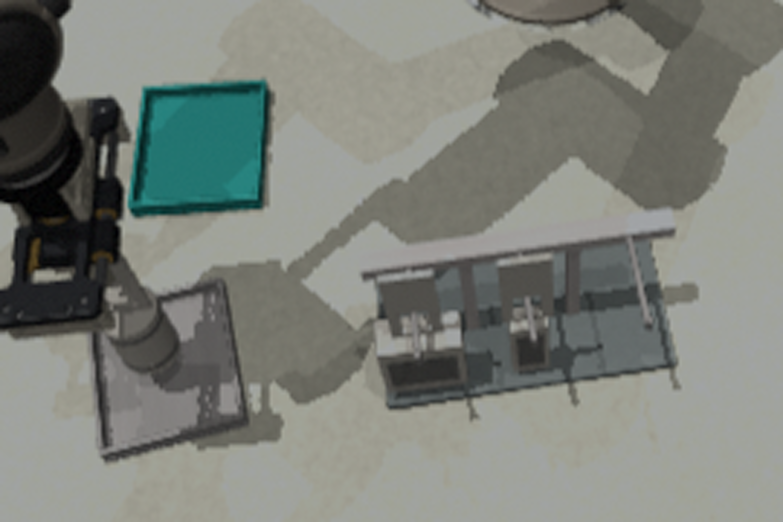

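The drum hangs over the steel tray at crop (150,345). The other two packs still hang and the right-hand peg is empty. I'll check the tilt and base height.

Run:
```python
from h import *
from scipy.optimize import least_squares
for n in('scene','top'):
    W=cloud(dict(np.load('pics/scene.npz')) if n=='scene' else cap('top'))
    m=(abs(W[...,0]-514)<45)&(abs(W[...,1]+369)<45)&(W[...,2]>30)&(W[...,2]<127)
    q=W[m]
    if len(q)<50: print(n,len(q));continue
    f=lambda p:np.hypot(q[:,0]-p[0]-p[2]*(q[:,2]-90),q[:,1]-p[1]-p[3]*(q[:,2]-90))-26
    r=least_squares(f,[514,-369,0,0],loss='soft_l1'); print(n,len(q),r.x.round(3),np.abs(f(r.x)).mean().round(2),'zmin',np.sort(q[np.abs(f(r.x))<2][:,2])[[0,5,15]].round(1))
```

```text
scene 312 [ 5.14859e+02 -3.69639e+02  5.00000e-03  2.00000e-03] 0.69 zmin [51.8 54.5 57.9]
top 0
```

The drum is upright (tilt under 0.3°) and centred, with its base at about z=51. The floor is at 5, so I'll lower about 46 mm, slowly at the end.

```bash
python3 -m pendant '[{"linear":[0,0,-10],"twist":0},{"linear":[0,0,-20],"twist":0},{"linear":[0,0,-30],"twist":0},{"linear":[0,0,-37],"twist":0},{"linear":[0,0,-41],"twist":0},{"linear":[0,0,-43],"twist":0},{"linear":[0,0,-43],"twist":0},{"linear":[0,0,-43],"twist":0}]' && python3 -m pendant '[{"linear":[0,0,-0.5],"twist":0},{"linear":[0,0,-1],"twist":0},{"linear":[0,0,-1.5],"twist":0},{"linear":[0,0,-2],"twist":0},{"linear":[0,0,-2],"twist":0},{"linear":[0,0,-2],"twist":0}]'
```

```text
time: 12.1
tool_pos: [514.5, -369.5, 150.1]
tcp_rot: [3.141, -0.001, 0.086]
contact_force: [0.2, -0.1, -0.8]
grip_width: 4.9
time: 12.85
tool_pos: [514.3, -369.4, 147.7]
tcp_rot: [3.142, -0.0, 0.086]
contact_force: [0.2, 0.5, -0.5]
grip_width: 5.2
```

```bash
python3 -m pendant '[{"linear":[0,0,-0.5],"twist":0},{"linear":[0,0,-1],"twist":0},{"linear":[0,0,-1],"twist":0},{"linear":[0,0,-1],"twist":0},{"linear":[0,0,-1],"twist":0}]' && python3 -m pendant '[{"linear":[0,0,-0.5],"twist":0},{"linear":[0,0,-1],"twist":0},{"linear":[0,0,-1],"twist":0},{"linear":[0,0,-1],"twist":0},{"linear":[0,0,-1],"twist":0}]'
```

```text
time: 13.48
tool_pos: [514.4, -369.5, 147.0]
tcp_rot: [3.141, -0.0, 0.086]
contact_force: [0.0, 0.5, 0.8]
grip_width: 5.2
time: 14.1
tool_pos: [514.5, -369.5, 146.9]
tcp_rot: [3.141, -0.001, 0.086]
contact_force: [-1.3, 0.4, 8.1]
grip_width: 4.6
```

There is 8 N of upward contact, so the pack stands on the floor. I'll ease off, release and lift.

```bash
python3 -m pendant '[{"linear":[0,0,0.5],"twist":0},{"linear":[0,0,0.8],"twist":0},{"linear":[0,0,0.8],"twist":0}]' && python3 -m pendant '[{"linear":[0,0,0],"twist":0},{"linear":[0,0,0],"twist":0},{"linear":[0,0,0],"twist":0},{"linear":[0,0,0],"twist":0},{"linear":[0,0,0],"twist":0},{"linear":[0,0,0],"twist":0},{"linear":[0,0,0],"twist":0},{"linear":[0,0,0],"twist":0}]' 120 && python3 -m pendant '[{"linear":[0,0,8],"twist":0},{"linear":[0,0,20],"twist":0},{"linear":[0,0,40],"twist":0},{"linear":[0,0,65],"twist":0},{"linear":[0,0,95],"twist":0},{"linear":[-20,0,125],"twist":0},{"linear":[-50,0,140],"twist":0},{"linear":[-80,0,140],"twist":0},{"linear":[-80,0,140],"twist":0},{"linear":[-80,0,140],"twist":0}]'
python3 - <<'E'
from h import *
a=cap('scene');W=cloud(a)
m=(abs(W[...,0]-514)<15)&(abs(W[...,1]+369)<28)&(W[...,2]>125)&(W[...,2]<210);q=W[m]
print(len(q),np.percentile(q,[2,50,98],axis=0).round(1))
cv2.imwrite('pics/s5.png',cv2.resize(a['frame'][130:310,130:400],None,fx=2.9,fy=2.9,interpolation=cv2.INTER_CUBIC))
E
```

```text
time: 14.48
tool_pos: [514.4, -369.5, 146.9]
tcp_rot: [3.141, -0.0, 0.086]
contact_force: [-0.3, 0.5, 5.5]
grip_width: 4.8
time: 15.48
tool_pos: [514.4, -369.4, 146.5]
tcp_rot: [3.142, -0.0, 0.086]
contact_force: [-0.8, -0.3, 0.3]
grip_width: 48.4
time: 16.73
tool_pos: [434.8, -369.5, 287.2]
tcp_rot: [3.141, -0.001, 0.086]
contact_force: [-1.0, -0.7, -0.1]
grip_width: 48.7
280 [[ 511.7 -390.4  127.3]
 [ 516.9 -368.1  162.5]
 [ 519.9 -346.7  188.4]]
```

View pics/s5.png

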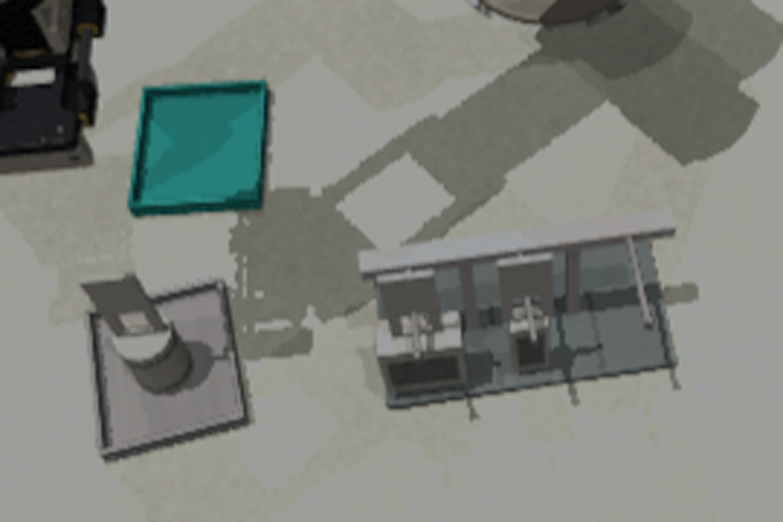

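The pack stands upright near the tray centre. Its card top is at z≈188, as expected for a base on the floor. Both other packs still hang and the gripper is clear, so I'll hand in.

```bash
python3 -c "
from plant import bot
print(bot.close_job())"
```

```text
the job is handed in; nothing more can be done
None
```

The round filter pack is off its peg and standing in the bare steel tray. I handed the job in at about 17 s of robot time, and it reported no verdict.

- **Taking it off:** I pinched the tab, raised the pack 20 mm and slid it about 125 mm along the peg's line. The wrist force stayed around 1 N throughout, so I saw no sign of strain on the stand.
- **Setting it down:** I carried it round the front of the stand and lowered it into the tray until the wrist read 8 N of contact. I then let go and backed away.

**Last checks:**
- **Position:** the card is centred at about (514, −369) mm. The tray's centre was measured at (513.6, −369), so it is well inside the limits.
- **Height:** the card's top edge is about 188 mm above the bench, which fits a base resting on the tray floor (expected 187).
- **Upright:** tilt measured under 0.3° just before lowering. The picture after release shows the pack standing upright, but I did not measure its tilt again.
- **Other packs and arm:** both other packs still hang on their pegs. The gripper is clear of everything, with the wrist force back near zero.

No check failed. One check, a top-camera fit of the drum above the tray, returned no points, so the tilt comes from the scene camera alone.

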